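Drop the watch case through the sprung gate of the wide feeder

TASK

Let the watch case waiting in the wide drop feeder down into its catch cup: take the upright black knob of that feeder's sprung gate, pull the gate straight out to its stop so that the case drops, then let the gate spring fully home. Leave the slim, taller feeder's gate alone.

Things in the scene. Friction and masses are not known exactly. Their poses are not given: they have to be found in the camera images.
- gate_wide (a joint): Travel in m of the wide feeder's gate (4 mm steel blade, top 34 mm above the bench): 0 home, 0.06 out at its stop; the case is sure to drop by 0.055. A spring draws it home: 2.5 N at home, 5.5 N at the stop, plus drag of 1.5 N at 0.1 m/s. The feeder is fixed: a clear square channel 46 mm inside with an aluminium rim 62 x 78 mm, 75 mm high; left or right by chance, turned up to 15 degrees.
- knob_wide (a point): Grip point on the axis of the wide gate's knob, 75 mm above the bench: upright black cylinder 18 mm in diameter, from 34 to 95 mm high, on the blade's end on the robot's side, 85 mm from the channel's centre when home. Its x axis points to the channel: the gate pulls out level along -x. It moves with the gate. 45 mm free between knob and rim; below it only blade and base plate.
- watch_case: The watch case: steel disc 38 mm in diameter, 12 mm thick, black dial, about 50 g, loose in the wide channel, lying on the gate. Origin at the centre of its underside: 34 mm above the bench on the gate, 8 mm when lying in the catch cup (closed, 65 x 46 mm, below the gate and channel, reaching 20 mm further towards the knob).
- gate_slim (a joint): Travel in m of the slim feeder's gate, 0 home. The slim feeder is built alike, with the same knob, but its channel is only 30 mm inside (rim 46 x 62 mm) and taller, 95 mm, and holds a smaller brass blank. To be left alone.
Mind the look-alikes: they are no part of the job. Leave any blue look-alike of the part that bears gate_slim alone.

How it is judged:
On the way:
1. the wide feeder's gate is pulled out to its stop (at least 48 of its 60 mm) (value of joint gate_wide above 0.048 m), for 0.2 s.
At the end, for the whole second after the job is handed in: The watch case lies at rest in the wide feeder's catch cup (its underside less than 16 mm above the bench, within 15 mm of the channel's middle sideways and from 30 mm before to 15 mm behind it lengthways), the wide gate is back home to within 6 mm, and the slim gate is home to within 6 mm (height (world z) of watch_case below 0.016 m and x of watch_case in the frame of knob_wide between 0.055 and 0.1 m and y of watch_case in the frame of knob_wide between -0.015 and 0.015 m and value of joint each of gate_wide, gate_slim below 0.006 m and linear speed of watch_case below 0.02 m/s); the robot touches nothing.
It fails at once if the slim feeder's gate pulled more than 15 mm (value of joint gate_slim above 0.015 m).
It also fails if it takes over 32 s, if anything falls off the work surface, if the arm or the gripper's body presses on something with over 40 N, if the wrist force passes 120 N, or if a joint passes its speed limit or range.

ROBOT

A 6-joint arm with a two-finger parallel gripper is mounted at the origin on the work surface. World frame = base frame: x ahead of the robot, y to its left, z up, the work surface at z = 0. Lengths are in m, angles in rad, forces in N, time in s.
With the tool pointing down it reaches from about 0.3 to 0.825 m from the base axis. Payload 5.4 kg.
Tool frame: the origin (TCP) lies at the very end of the fingers, on their centre line; the grasp point (between the pads) lies 19 mm behind it; z points along the fingers, y is the line along which they close (so a half turn about z gives the same grasp; the last joint's range is limited). The gripper opens to 92 mm and grips with 3 to 60 N. Pads are 20 mm wide; open, the fingers measure 128 mm over their backs; the gripper's body (75 mm by 189 mm) begins 69 mm behind the grasp point.
Start: joints at [0.898, 0.158, 1.597, -0, 1.386, -0.21], TCP at [0.257, 0.514, 0.215] pointing down, gripper open.
Joint ranges: [-2.91, 2.91], [-0.94, 2.29], [0.18, 2.7], [-1.29, 4.43], [0.17, 2.64], [-3, 3]. Speed limits (rad/s): [2.57, 2.57, 3.14, 3.14, 3.14, 3.14].

INTERFACE

Orientations are given as a rotation vector (axis times angle).
In Python, from bench import readout, get_image, r, boxes_of, trace, spot_point gives the robot as it stands.
- The arm moves only by the tool arm_command, never from a script. Its arguments are lists of equal length, an entry for each row: "angular": the turn, a rotation vector about the tool's x, y, z in degrees, a list of three; "linear": the shift along the tool's x, y, z in m, a list of three; "grip": the finger opening in m, from 0 to 0.0919. In form: {"angular": [[ax, ay, az], ...], "linear": [[x, y, z], ...], "grip": [grip, ...]}. A call has 1 to 20 rows; each row is the pose to reach, as a shift and turn from the pose commanded when the call began, along the tool's axes at that moment; what a row does not reach only later rows make up. A row lasts 1/12 s, in which the tool goes at most 41.7 mm and 7.16 degrees, less where a joint would pass 70% of its speed; a pose out of reach is approached as far as the arm can. A call with a gripper value outside its range is refused whole. The fingers move at their own pace and stop on an object; the grip force is fixed at half the most. Time passes only in rows, so rows that repeat a pose let the fingers close. It gives the time, the measured TCP pose, the force, the opening and the grip force at its end, in the units of the state.
- readout.read_state(): the state, without advancing time (a new reading comes with each control period).
- get_image(name): name is "scene" or "top" or "wrist"; returns a dict with "image" (384x512x3 uint8, red, green, blue), "camera_matrix" (3x3 intrinsics, pixels), "camera_from_world" (4x4, takes a point from world to camera coordinates); the wrist camera has in their place "tool_from_camera" (4x4, takes a point from camera to tool coordinates, whose origin is the TCP and whose axes are the flange's). Camera axes: x right, y up, looking along -z (the intrinsics and any distortion apply to the point x, -y, -z); pixel columns grow to the right and rows downward; lengths in m; the calibration is good to about 2 mm. A picture is of the moment at which its call begins: read the wrist's pose just before it. There is no depth.
- r.job_done(): hands the job in; it is judged then, once.
Trained networks look in the newest picture that a camera, given by its name, has taken for a name from the list of things; names that differ only in an ending like _2 or _b are one class to them, and where a whole thing is asked for, a point or a joint stands for the part that bears it (a point fixed in the world has none). Each returns a list of dicts, best first, with "score" (0 to 1); they miss things now and then, are a little off and sometimes report something else, mostly with a low value. They report only what shows in the picture. A call takes as long as a camera call. They do not tell look-alikes from the thing itself.
- boxes_of(camera, target): "rect" ([centre column, centre row, width, height] in pixels, round what is visible of it).
- trace(camera, target): "pixels" (384x512 bool, what is visible of it) and "rect" ([centre column, centre row, width, height] in pixels, round what is visible of it).
- spot_point(camera, target): "uv" ([column, row] in pixels: a listed point, or the origin of a listed thing).
The state is a dict: "clock": time; "joints": joint angles; "joint_velocities": joint speeds; "joint_efforts": joint torques, N m; "ee_pos": TCP position; "eef_rot": TCP orientation; "contact_force": force on the tool from outside, world axes, zero at the start; "ft_torque": the same for the moment, N m; "gripper_width": opening from 0.0 (shut) to 1.0 (fully open); "gripper_force": force on a finger pad.
Only numpy, scipy, OpenCV 4.12 (cv2) and the standard library are available. Lean on these libraries where they do the work, as an engineer would, in place of code of your own. Each camera call takes 0.05 s, during which the arm holds its last target. There are 200 camera calls.

## Working session

There is one attempt and no reset: what is moved stays moved. The work goes in short steps, Python scripts to look and compute and a tool call to move; the robot and the scene stay as the last step left them, time stands still between calls to the robot, and variables do not carry over. Pictures are saved under pics/ and viewed, at most 10 in all, crops included, and the job is handed in when it is done.

Besides the shell and the picture viewer there is one more tool, called as name(argument=value, ...) on one line, values as JSON. arm_command: Moves the arm, as the interface text tells. Its arguments: {"type":"object","properties":{"angular":{"type":"array","items":{"type":"array","items":{"type":"number"}}},"linear":{"type":"array","items":{"type":"array","items":{"type":"number"}}},"grip":{"type":"array","items":{"type":"number"}}},"required":["angular","linear","grip"]}

```bash
mkdir -p pics; cat > h.py <<'E'
import numpy as np,cv2
from bench import readout,get_image,r,boxes_of,trace,spot_point
from scipy.spatial.transform import Rotation as R
def cam(name):
    s=readout.read_state(); d=get_image(name)
    if name=="wrist":
        T=np.eye(4);T[:3,:3]=R.from_rotvec(s["eef_rot"]).as_matrix();T[:3,3]=s["ee_pos"]
        W=T@d["tool_from_camera"]
    else: W=np.linalg.inv(d["camera_from_world"])
    return d["image"],np.array(d["camera_matrix"]),W
def ray(uv,K,W):
    p=np.linalg.solve(K,[uv[0],uv[1],1.]); return W[:3,3],W[:3,:3]@(p*[1,-1,-1])
def at(uv,K,W,z):
    o,d=ray(uv,K,W); return o+d*(z-o[2])/d[2]
E
cat > a.py <<'E'
from h import *
s=readout.read_state(); print(s)
ims=[]
for c in ["scene","top"]:
    im,K,W=cam(c); ims.append(im); print(c,W[:3,3])
    for t,z in [("knob_wide",.075),("watch_case",.034)]:
        for q in spot_point(c,t)[:4]: print(t,q["score"],q["uv"],at(q["uv"],K,W,z).round(4))
    for t in ["gate_wide","gate_slim","watch_case"]:
        for q in boxes_of(c,t)[:4]: print(t,q["score"],np.round(q["rect"]))
    cv2.imwrite(f"pics/{c}0.png",cv2.resize(im[:,:,::-1],(800,600),interpolation=cv2.INTER_CUBIC))
E
python3 a.py
```

```text
{'clock': 0.0, 'joints': array([ 8.97924446e-01,  1.59041747e-01,  1.59825492e+00, -7.50089601e-06,
        1.38622529e+00, -2.10091547e-01]), 'joint_velocities': array([-7.15800037e-04, -1.29442435e-03, -5.33485820e-04,  2.44612224e-05,
        6.92604528e-04,  4.09245621e-04]), 'joint_efforts': array([-5.84688005e-04, -3.85551059e+01, -3.22118640e+01,  7.03071873e-02,
        3.75261821e-02, -1.40693669e-04]), 'ee_pos': array([0.25630538, 0.51399181, 0.21361169]), 'eef_rot': array([-7.20274240e-01, -3.05706802e+00,  2.74420130e-03]), 'contact_force': array([ 0.49269043, -0.36805624, -1.14701027]), 'ft_torque': array([ 0.00200409,  0.04338223, -0.05039747]), 'gripper_force': 0.0, 'gripper_width': 0.9967929109118508}
scene [1.08583945 0.04630149 0.71725533]
knob_wide 0.84 [123.2, 185.3] [ 0.5543 -0.2525  0.075 ]
watch_case 0.42 [122.0, 235.1] [ 0.6386 -0.2423  0.034 ]
gate_wide 0.8 [128. 192.  17.  31.]
gate_slim 0.68 [192. 103.  10.  18.]
gate_slim 0.62 [405. 224.  19.  31.]
top [ 0.48242418 -0.01370728  0.8253207 ]
knob_wide 0.57 [388.3, 194.3] [ 0.5533 -0.2482  0.075 ]
watch_case 0.6 [375.8, 152.5] [ 0.6446 -0.2366  0.034 ]
gate_wide 0.73 [384. 173.  24.  56.]
gate_slim 0.94 [136. 166.  29.  37.]
gate_slim 0.89 [346. 298.  14.  63.]
gate_slim 0.73 [156. 265.  20.  57.]
watch_case 0.59 [378. 152.  14.  17.]
```

View pics/top0.png

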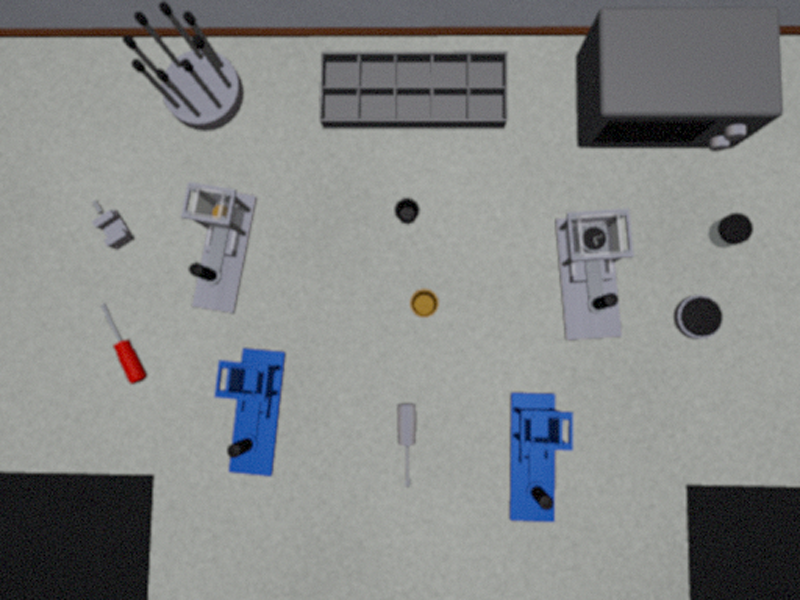

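View pics/scene0.png

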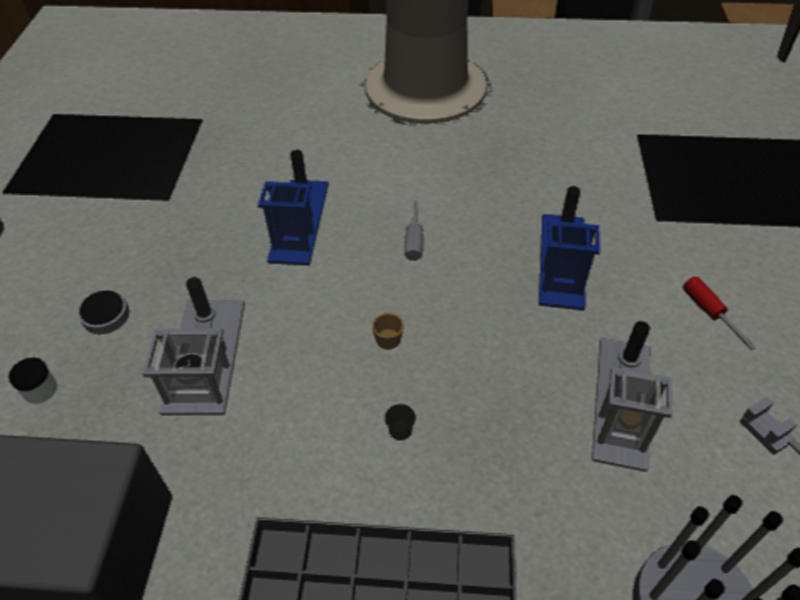

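Top view: the wide feeder (46 mm channel holding the black-dial case) is at right (595,235), its knob at (605,300). The slim grey feeder is at left and the two blue ones are look-alikes. The network points agree with this. Next I work out the approach move.

```bash
cat > go.py <<'E'
from h import *
import sys
# usage: go.py x y z yaw(deg, feeder) : gives move in tool axes; tool y = along feeder y
x,y,z,yaw=map(float,sys.argv[1:5])
s=readout.read_state(); M=R.from_rotvec(s["eef_rot"])
best=[]
for f in (0,180):
    T=R.from_euler('z',yaw+f,degrees=True)*R.from_euler('x',180,degrees=True)
    best.append((M.inv()*T).as_rotvec(degrees=True))
print("tcp",s["ee_pos"].round(4),"q",s["joints"].round(3),"t",s["clock"],"F",s["contact_force"].round(1))
print("linear",M.inv().apply(np.array([x,y,z])-s["ee_pos"]).round(4),"angular",[b.round(2) for b in best])
E
python3 go.py 0.51 -0.25 0.23 6
python3 - <<'E'
from h import *
im,K,W=cam("top")
# plate edges (bench plane ~z=.004), full res coords = view*0.64
def e(a,b,z=.004):
    p=at(np.array(a)*.64,K,W,z);q=at(np.array(b)*.64,K,W,z);d=q-p;print(p.round(3),q.round(3),np.degrees(np.arctan2(d[1],d[0])))
e((567,338),(557,217)); e((620,334),(567,338))
# triangulate knob
r1=ray((388.3,194.3),K,W); _,K2,W2=cam("scene"); r2=ray((123.2,185.3),K2,W2)
A=np.stack([r1[1],-r2[1]],1);t=np.linalg.lstsq(A,r2[0]-r1[0],rcond=None)[0];print(r1[0]+t[0]*r1[1],r2[0]+t[1]*r2[1])
E
```

```text
tcp [0.2567 0.5145 0.2146] q [ 0.898  0.158  1.597 -0.     1.386 -0.21 ] t 0.6 F [ 0.1 -0.5 -0.3]
linear [-0.5679 -0.571  -0.0154] angular [array([  0.  ,  -0.  , 147.49]), array([  0.  ,   0.  , -32.51])]
[ 0.512 -0.216  0.004] [ 0.68  -0.204  0.004] 4.071026783148397
[ 0.519 -0.288  0.004] [ 0.512 -0.216  0.004] 95.053899222755
[ 0.55346426 -0.24863471  0.07347782] [ 0.5541229  -0.25260981  0.07478215]
```

arm_command(angular=[[0,0,-2],[0,0,-4],[0,0,-6],[0,0,-8],[0,0,-10],[0,0,-12],[0,0,-14],[0,0,-16],[0,0,-18],[0,0,-20],[0,0,-22],[0,0,-24],[0,0,-26],[0,0,-28],[0,0,-30],[0,0,-31],[0,0,-31],[0,0,-31],[0,0,-31],[0,0,-31]], linear=[[-0.028,-0.029,-0.001],[-0.057,-0.057,-0.002],[-0.085,-0.086,-0.003],[-0.114,-0.114,-0.004],[-0.142,-0.143,-0.005],[-0.17,-0.171,-0.006],[-0.199,-0.2,-0.007],[-0.227,-0.228,-0.008],[-0.256,-0.257,-0.009],[-0.284,-0.286,-0.01],[-0.312,-0.314,-0.011],[-0.341,-0.343,-0.012],[-0.369,-0.371,-0.013],[-0.398,-0.4,-0.014],[-0.426,-0.428,-0.015],[-0.454,-0.457,-0.015],[-0.483,-0.485,-0.015],[-0.511,-0.514,-0.015],[-0.54,-0.542,-0.015],[-0.568,-0.571,-0.015]], grip=[0.09,0.09,0.09,0.09,0.09,0.09,0.09,0.09,0.09,0.09,0.09,0.09,0.09,0.09,0.09,0.09,0.09,0.09,0.09,0.09])

```text
clock: 2.37
ee_pos: [0.5104, -0.2521, 0.2296]
eef_rot: [-0.122, 3.139, -0.0]
contact_force: [0.2, 0.6, 0.7]
gripper_width: 0.981
gripper_force: 0.0
```

```bash
python3 go.py 0.554 -0.2505 0.056 4.5
python3 - <<'E'
from h import *
im,K,W=cam("wrist"); print(W[:3,3].round(3),W[:3,2].round(2))
for t,z in [("knob_wide",.075),("watch_case",.034)]:
    for q in spot_point("wrist",t)[:4]: print(t,q["score"],q["uv"],at(q["uv"],K,W,z).round(4))
cv2.imwrite("pics/w1.png",cv2.resize(im[:,:,::-1],(800,600),interpolation=cv2.INTER_CUBIC))
E
```

```text
tcp [ 0.5104 -0.2521  0.2296] q [-0.671  0.133  1.595  0.     1.413 -2.32 ] t 2.3667 F [0.2 0.6 0.7]
linear [-0.0435 -0.0018  0.1736] angular [array([3.0000e-02, 0.0000e+00, 1.7996e+02]), array([-0.  ,  0.02, -0.04])]
[ 0.438 -0.259  0.399] [-0.25 -0.02  0.97]
knob_wide 0.57 [254.8, 220.2] [ 0.5552 -0.246   0.075 ]
watch_case 0.61 [253.2, 277.0] [ 0.6405 -0.2407  0.034 ]
```

View pics/w1.png

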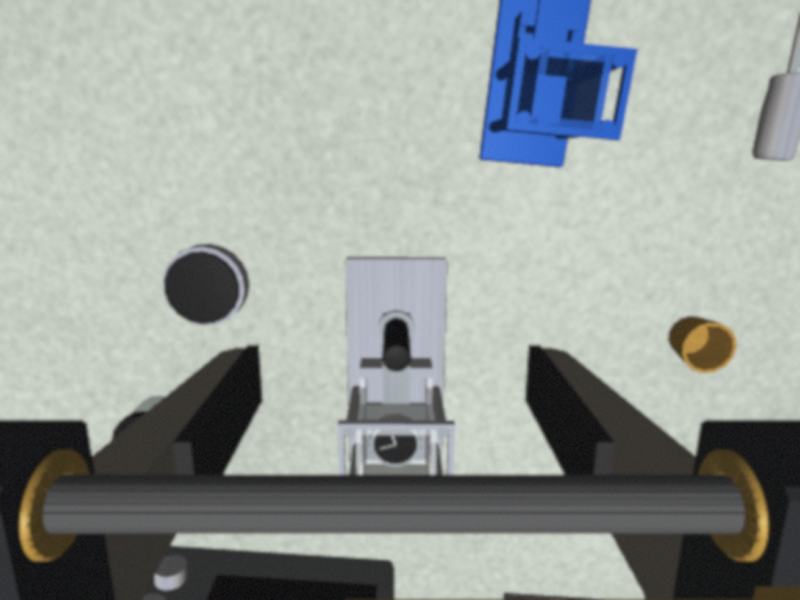

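The feeder is square to the tool and the knob, at view (397,355), is midway between the fingers. Moving over it and then down.

arm_command(angular=[[0,0,0],[0,0,0],[0,0,0],[0,0,0],[0,0,0],[0,0,0],[0,0,0],[0,0,0],[0,0,0],[0,0,0]], linear=[[-0.022,0,0.01],[-0.044,0,0.03],[-0.044,0,0.06],[-0.044,0,0.09],[-0.044,0,0.115],[-0.044,0,0.135],[-0.044,0,0.155],[-0.044,0,0.168],[-0.044,0,0.173],[-0.044,0,0.173]], grip=[0.08,0.07,0.06,0.06,0.06,0.06,0.06,0.06,0.06,0.06])

```text
clock: 3.35
ee_pos: [0.5532, -0.2454, 0.0558]
eef_rot: [0.124, -3.137, -0.002]
contact_force: [0.4, 0.1, 0.2]
gripper_width: 0.648
gripper_force: 0.0
```

```bash
python3 - <<'E'
from h import *
im,K,W=cam("wrist")
cv2.imwrite("pics/w2.png",cv2.resize(im[:,:,::-1],(800,600),interpolation=cv2.INTER_CUBIC))
E
```

```text
(no output)
```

View pics/w2.png

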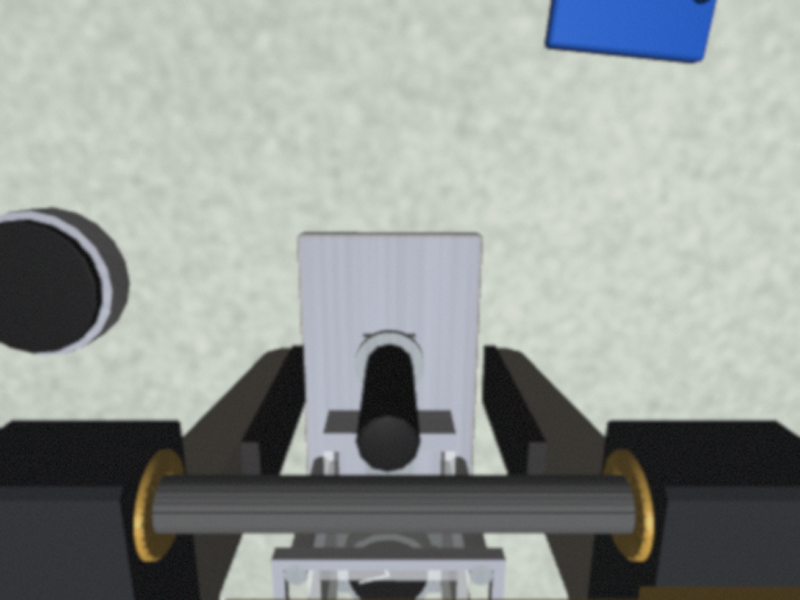

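The knob, at column 388 against a finger midpoint of about 394, is between the fingers but roughly 2 mm to image left. I'll shift by that and close.

arm_command(angular=[[0,0,0],[0,0,0],[0,0,0],[0,0,0],[0,0,0],[0,0,0],[0,0,0],[0,0,0]], linear=[[-0.001,-0.002,0],[-0.001,-0.002,0],[-0.001,-0.002,0],[-0.001,-0.002,0],[-0.001,-0.002,0],[-0.001,-0.002,0],[-0.001,-0.002,0],[-0.001,-0.002,0]], grip=[0.05,0.04,0.03,0.02,0.01,0.01,0.01,0.01])

```text
clock: 4.07
ee_pos: [0.555, -0.2469, 0.0567]
eef_rot: [0.123, -3.139, -0.005]
contact_force: [-1.5, 5.6, 3.6]
gripper_width: 0.189
gripper_force: 30.0
```

Held: 17.4 mm opening against an 18 mm knob. Pulling out to the stop.

arm_command(angular=[[0,0,0],[0,0,0],[0,0,0],[0,0,0],[0,0,0],[0,0,0],[0,0,0],[0,0,0],[0,0,0],[0,0,0],[0,0,0],[0,0,0],[0,0,0],[0,0,0],[0,0,0],[0,0,0]], linear=[[0.006,0,0],[0.012,0,0],[0.018,0,0],[0.024,0,0],[0.03,0,0],[0.036,0,0],[0.042,0,0],[0.048,0,0],[0.053,0,0],[0.057,0,0],[0.06,0,0],[0.06,0,0],[0.06,0,0],[0.06,0,0],[0.06,0,0],[0.06,0,0]], grip=[0.01,0.01,0.01,0.01,0.01,0.01,0.01,0.01,0.01,0.01,0.01,0.01,0.01,0.01,0.01,0.01])

```text
clock: 5.4
ee_pos: [0.4964, -0.2514, 0.0567]
eef_rot: [-0.122, 3.137, 0.004]
contact_force: [5.7, 6.3, 0.1]
gripper_width: 0.194
gripper_force: 30.0
```

```bash
python3 - <<'E'
from h import *
for c in ["scene","top","wrist"]:
    im,K,W=cam(c)
    for t,z in [("knob_wide",.075),("watch_case",.008)]:
        for q in spot_point(c,t)[:2]: print(c,t,q["score"],q["uv"],at(q["uv"],K,W,z).round(4))
    if c=="scene": a=cv2.resize(im[190:290,80:180,::-1],(500,500),interpolation=cv2.INTER_CUBIC)
    if c=="wrist": cv2.imwrite("pics/s3.png",np.hstack([a[:400],cv2.resize(im[:,:,::-1],(300,400))]))
E
```

```text
scene knob_wide 0.77 [128.9, 162.4] [ 0.4953 -0.2568  0.075 ]
scene watch_case 0.41 [123.9, 235.0] [ 0.6211 -0.2497  0.008 ]
top watch_case 0.6 [373.8, 158.7] [ 0.6363 -0.2394  0.008 ]
wrist knob_wide 0.77 [252.4, 257.7] [ 0.498  -0.2517  0.075 ]
```

View pics/s3.png

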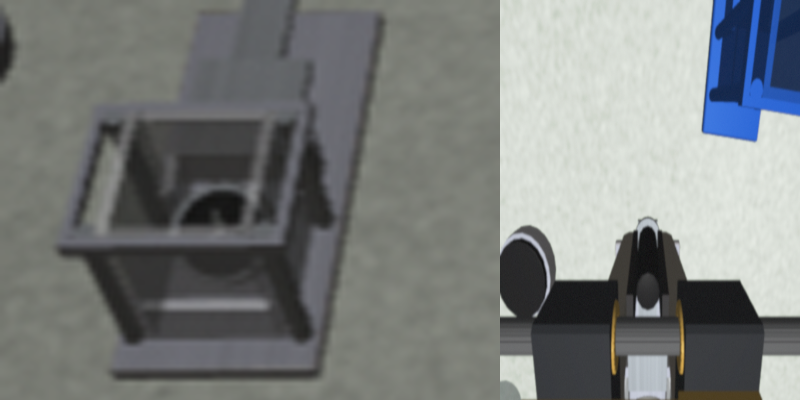

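The gate is out about 58.6 mm at 5.7 N, close to the expected stop force. The case image has shifted in a way that fits z = 8 mm under the channel centre, so it has dropped. Riding the gate home, opening, then rising.

arm_command(angular=[[0,0,0],[0,0,0],[0,0,0],[0,0,0],[0,0,0],[0,0,0],[0,0,0],[0,0,0],[0,0,0],[0,0,0],[0,0,0],[0,0,0],[0,0,0],[0,0,0],[0,0,0],[0,0,0],[0,0,0],[0,0,0],[0,0,0]], linear=[[-0.006,0,0],[-0.012,0,0],[-0.018,0,0],[-0.024,0,0],[-0.03,0,0],[-0.036,0,0],[-0.042,0,0],[-0.048,0,0],[-0.053,0,0],[-0.057,0,0],[-0.059,0,0],[-0.059,0,0],[-0.059,0,0],[-0.059,0,0],[-0.059,0,0],[-0.059,0,0],[-0.059,0,0],[-0.059,0,0],[-0.059,0,0]], grip=[0.01,0.01,0.01,0.01,0.01,0.01,0.01,0.01,0.01,0.01,0.01,0.01,0.02,0.03,0.04,0.05,0.06,0.06,0.06])

```text
clock: 7.43
ee_pos: [0.554, -0.2488, 0.0566]
eef_rot: [0.122, -3.139, 0.0]
contact_force: [0.3, -0.5, 0.1]
gripper_width: 0.632
gripper_force: 0.0
```

arm_command(angular=[[0,0,0],[0,0,0],[0,0,0],[0,0,0],[0,0,0],[0,0,0],[0,0,0],[0,0,0],[0,0,0],[0,0,0],[0,0,0],[0,0,0]], linear=[[0,0,-0.01],[0,0,-0.03],[0,0,-0.06],[0,0,-0.09],[0,0,-0.12],[0,0,-0.15],[0.03,0,-0.17],[0.06,0,-0.18],[0.09,0,-0.18],[0.12,0,-0.18],[0.12,0,-0.18],[0.12,0,-0.18]], grip=[0.06,0.06,0.06,0.06,0.06,0.06,0.06,0.06,0.06,0.06,0.06,0.06])

```text
clock: 8.43
ee_pos: [0.4338, -0.2582, 0.2375]
eef_rot: [-0.12, 3.138, -0.001]
contact_force: [0.7, -0.3, -1.0]
gripper_width: 0.653
gripper_force: 0.0
```

```bash
python3 - <<'E'
from h import *
o=[]
for c in ["scene","top","wrist"]:
    im,K,W=cam(c)
    for t,z in [("knob_wide",.075),("watch_case",.008)]:
        for q in spot_point(c,t)[:2]: print(c,t,q["score"],q["uv"],at(q["uv"],K,W,z).round(4))
    if c=="scene": o.append(cv2.resize(im[170:270,80:180,::-1],(400,400),interpolation=cv2.INTER_CUBIC))
    if c=="wrist": o.append(cv2.resize(im[150:350,156:356,::-1],(400,400)))
cv2.imwrite("pics/s4.png",np.hstack(o)); print(readout.read_state()["clock"])
E
```

```text
scene knob_wide 0.72 [123.4, 184.4] [ 0.5521 -0.2527  0.075 ]
top knob_wide 0.91 [389.4, 193.7] [ 0.5545 -0.2503  0.075 ]
wrist knob_wide 0.87 [251.6, 286.6] [ 0.558  -0.2487  0.075 ]
8.8833
```

View pics/s4.png

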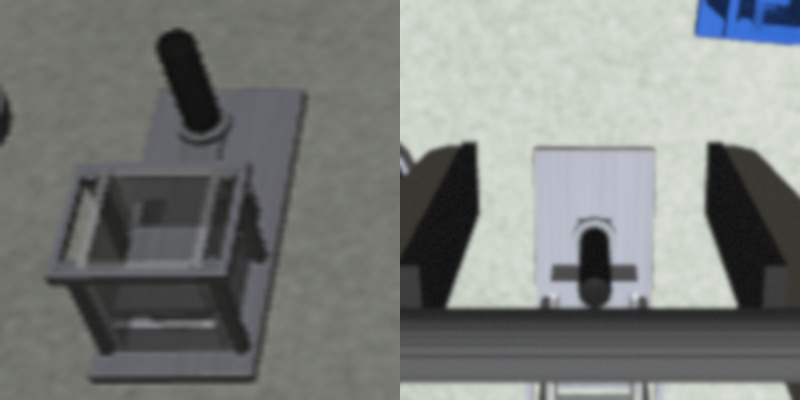

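The channel is empty above the gate, the case shows as a dark line through the low front slot, and the knob is back at its home position. Handing in.

```bash
python3 -c "
from bench import r
print(r.job_done())"
```

```text
the job is handed in; nothing more can be done
None
```

I pulled the wide gate out about 59 mm, the watch case dropped out of the channel into its catch cup, the gate is back home, and the slim gate was not touched; the job is handed in, and no verdict was returned.

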